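# Weigh a bush blank on the balance and sort it

## Robot

A 6-joint arm with a two-finger parallel gripper is mounted at the origin on a cart in front of the work surface, level with it; the furniture and walls round the work are solid. World frame = base frame: x ahead of the robot, y to its left, z up, the work surface at z = 0. Lengths are in m, angles in degrees, forces in N, time in s.
With the tool pointing down it reaches from about 0.3 to 0.75 m from the base axis. Payload 8.5 kg.
Tool frame: the origin (TCP) lies at the very end of the fingers, on their centre line; the grasp point (between the pads) lies env.pinch_z behind it (env.pinch_z is the distance from the TCP to the grasp point, in m); z points along the fingers, y is the line along which they close (so a half turn about z gives the same grasp; the last joint's range is limited). The gripper opens to 85 mm and grips with 20 to 120 N. Pads are 22 mm wide; open, the fingers measure 114 mm over their backs; the gripper's body (76 mm by 85 mm) begins 54 mm behind the grasp point. The pads swing forward as they close: fully open they stand 13 mm farther back than shut.
Start: joints at [-85.445, 21.807, 74.336, -0, 83.858, -12.336], TCP at [0.16, -0.526, 0.196] pointing down, gripper open.
Joint ranges: [-178.18, 178.18], [-50.72, 133.34], [12.68, 142.11], [-81.47, 261.47], [9.98, 163.14], [-165.26, 165.26]. Speed limits (degrees/s): [136.94, 136.94, 180, 180, 180, 180].

## Interface

Orientations are given as a 3x3 rotation matrix whose columns are the frame's x, y, z axes.
In Python, from rig import telemetry, get_image, env gives the robot as it stands. The module is installed in compiled form; this text tells all that it offers.
- The arm moves only by the tool apply_moves, never from a script. Its argument "series" is a list of rows, each a list of 7 numbers: the shift along the tool's x, y, z in mm, then the turn, a rotation vector about the tool's x, y, z in degrees, then the opening, from 0 (shut) to 1 (fully open). A call has 1 to 12 rows; each row shifts and turns the commanded pose from where the row before left it, along the tool's axes as they then stand; what a row does not reach is not made up. A row lasts 1/8 s, in which the tool goes at most 62.5 mm and 10.7 degrees, less where a joint would pass 70% of its speed; a pose out of reach is approached as far as the arm can. A call with a gripper value outside its range is refused whole. The fingers move at their own pace and stop on an object; "grip_force" is the grip in N (left out, the last holds). Time passes only in rows, so rows that do not move let the fingers close. It gives the time, the measured TCP pose, the force, the opening and the grip force at its end, in the units of the state.
- telemetry.observe(): the state, without advancing time (a new reading comes with each control period).
- get_image(name): name is "scene" or "top" or "wrist"; returns a dict with "frame" (480x640x3 uint8, red, green, blue), "z_map" (480x640 float32, m along the optical axis (not along the pixel's ray), 0 where there is no reading), "vertical_fov" (degrees; the focal length in pixels is half the picture's height over the tangent of half this angle, whatever the lens; pixels are square), "cx", "cy" (the principal point, pixels), "dist" ([k1, k2, p1, p2, k3] as OpenCV has them; the pictures are not rectified), "eye" and "attitude" of the camera in the world; the wrist camera has in their place "mount" (4x4, takes a point from camera to tool coordinates, whose origin is the TCP and whose axes are the flange's). Camera axes: x right, y up, looking along -z (the intrinsics and any distortion apply to the point x, -y, -z); pixel columns grow to the right and rows downward; lengths in m; the calibration is good to about 2 mm. A picture is of the moment at which its call begins: read the wrist's pose just before it.
- env.close_job(): hands the job in; it is judged then, once.
The state is a dict: "time_s": time; "q": joint angles; "qvel": joint speeds; "joint_efforts": joint torques, N m; "position": TCP position; "tool_rot": TCP orientation; "ft_force": force on the tool from outside, world axes, zero at the start; "wrist_torque": the same for the moment, N m; "grip_width": finger opening in m; "gripper_force": force on a finger pad.
Only numpy, scipy, OpenCV 4.12 (cv2) and the standard library are available. Lean on these libraries where they do the work, as an engineer would, in place of code of your own. Each camera call takes 0.05 s, during which the arm holds its last target. There are 200 camera calls.

## Task

Draw the bush blank out of the slanted nest, stand it gently upright on the empty pan of the balance and let go of it. When the beam has come to rest, read the balance: if the blank is heavier than the brass master weight, move it to the green tray, if it is lighter, to the red tray. Leave it standing upright in the middle of that tray, and do not disturb the jar, spray can and calliper.

Things in the scene. Friction and masses are not known exactly. Their poses are not given: they have to be found in the camera images.
- blank: bush blank: a plain aluminium-grey cylinder, 46 mm in diameter and 110 mm long, with a thin dark line round it 59 mm above its foot and a dark disc on its top face. Origin: centre of its foot; +z along its axis to the top. Its weight differs from run to run: 0.28 to 0.52 kg. It starts in the nest, its top 60 mm standing out, axis leaning 30 degrees from vertical.
- nest: slanted nest fixed to the bench: dark steel foot plate 130 x 90 x 6 mm with a blue sheet-metal square pocket, 50 mm wide inside, 50 mm deep, walls 3 mm. The pocket leans 30 degrees from vertical towards the nest's -x side (roughly to the robot's right); its floor centre is at x = 15, z = 30 mm. Origin: centre of the foot plate's underside. Its mouth rim lies between z = 57 and 87 mm. The blank pulls out freely along its own axis.
- balance: equal-arm balance fixed to the bench: grey foot 90 x 240 x 14 mm, origin at the centre of its underside, dark beam along y pivoting 75 mm up, arms 120 mm. On the +y end the empty round steel pan, on the -y end a like pan that carries the brass master weight (0.40 kg, 48 mm diameter, 60 mm tall, fixed to it). The steel pans are 110 mm in diameter and stay level. A red pointer hangs in front of a white scale plate on the -x side.
- pan: the empty pan on the +y arm: flat steel disc, 110 mm diameter, 4 mm thick, moving up and down with the beam and staying level; origin at its pivot, 28 mm below its top face. Empty, it stands high (top about 120 mm above the bench); with beam level the top is at 103 mm, lowest at about 86 mm. It gives way at about 4 N of downward push.
- pan_top (a point): centre of the top face of the empty pan
- beam (a joint): tilt of the beam in rad, -0.14 to 0.14, damped and at rest within about 1.5 s: 0 = level (blank equal to master), positive = the empty pan's side is down (blank heavier), negative = the master's side is down (blank lighter); about 0.094 rad for every 40 g of difference, up to the stops. Empty it reads -0.14
- tray_green: green open plastic tray fixed to the bench, 110 x 110 x 22 mm, walls and floor about 4 mm; origin at the centre of its underside. For blanks heavier than the master.
- tray_red: red open plastic tray, otherwise like the green one. For blanks lighter than the master. The two trays change places from run to run: one stands in front of the balance, the other to the right of the green machine vice. The capstan unit with its spoked handle, behind the vice, is tall: carry the blank round in front of it.
- jar: bystander behind the balance: brown jar with a black lid, 58 mm diameter, 89 mm tall, origin under its centre
- can: bystander behind the balance: spray can, 53 mm diameter, 173 mm tall, origin under its centre
- calliper: bystander on the bench behind the right-hand tray place: steel calliper lying flat, 51 x 200 x 8 mm, long along its y, origin under its centre
Mind the look-alikes: they are no part of the job. Several things have the shape of the tray_red; the one meant has the colours described above.

How it is judged:
By the outcome, as a careful person would: the job done as asked, in the order asked, and still so for the second after the job is handed in, with the robot touching nothing.
It also fails if it takes over 46 s, if anything falls off the work surface, if the arm or the gripper's body presses on something with over 40 N, if the wrist force passes 120 N, or if a joint passes its speed limit or range.

## Working session

There is one attempt and no reset: what is moved stays moved. The work goes in short steps, Python scripts to look and compute and a tool call to move; the robot and the scene stay as the last step left them, time stands still between calls to the robot, and variables do not carry over. Pictures are saved under pics/ and viewed, at most 10 in all, crops included, and the job is handed in when it is done.

Besides the shell and the picture viewer there is one more tool, called after "Emit:" as name(argument=value, ...) on one line, values as JSON. apply_moves: Moves the arm, as the interface text tells. Its arguments: {"type":"object","properties":{"series":{"type":"array"},"grip_force":{"type":"number"}},"required":["series"]}

```bash
mkdir -p pics; cat > h.py <<'E'
import numpy as np, cv2
from rig import telemetry, get_image, env
def cam(n):
    s=telemetry.observe(); d=get_image(n)
    if n=="wrist":
        T=np.eye(4); T[:3,:3]=np.array(s["tool_rot"]).reshape(3,3); T[:3,3]=s["position"]; M=T@np.array(d["mount"])
        d["R"],d["t"]=M[:3,:3],M[:3,3]
    else: d["R"],d["t"]=np.array(d["attitude"]).reshape(3,3),np.array(d["eye"])
    return d
def cloud(d):
    f=240/np.tan(np.radians(d["vertical_fov"])/2); K=np.array([[f,0,d["cx"]],[0,f,d["cy"]],[0,0,1.]])
    v,u=np.mgrid[:480,:640]; p=np.stack([u,v],-1).reshape(-1,1,2).astype(float)
    n=cv2.undistortPoints(p,K,np.array(d["dist"],float)).reshape(480,640,2); z=d["z_map"]
    P=np.stack([n[...,0]*z,-n[...,1]*z,-z],-1)@d["R"].T+d["t"]; P[z==0]=np.nan
    return P
def save(d,name,crop=None,s=1):
    im=d["frame"][...,::-1]
    if crop: u0,v0,u1,v1=crop; im=im[v0:v1,u0:u1]
    cv2.imwrite("pics/"+name,cv2.resize(im,None,fx=s,fy=s,interpolation=cv2.INTER_CUBIC))
E
python3 - <<'E'
from h import *
for n in("scene","top"):
    d=cam(n); save(d,n+"0.png"); P=cloud(d); np.savez(n+"0.npz",P=P,f=d["frame"]); print(n,d["t"],d["R"][:,2],np.nanmin(P[...,2]))
print(env.pinch_z,telemetry.observe())
E
```

```text
scene [-0.26739696  0.39572074  1.15233954] [-0.59546994  0.35458792  0.72089039] -0.9007366744269083
top [ 0.43638343 -0.1193736   1.38622904] [-0.12790709  0.01369574  0.99169159] -0.9016983338601603
0.0187 {'time_s': 0.1, 'q': array([-8.54451873e+01,  2.18375319e+01,  7.43760336e+01,  1.36667780e-03,
        8.38598811e+01, -1.23343219e+01]), 'qvel': array([ 0.00581828, -0.05398307, -0.1977224 ,  0.06071304,  0.12211361,
       -0.1333122 ]), 'joint_efforts': array([ 3.33930788e-03, -4.49224412e+01, -2.31657135e+01, -1.26948999e-04,
        3.64366373e-03, -3.61571381e-05]), 'position': array([ 0.15978079, -0.52597606,  0.19519556]), 'tool_rot': array([[ 9.56869452e-01,  2.90518236e-01, -7.81567210e-05],
       [ 2.90518095e-01, -9.56868642e-01,  1.27971955e-03],
       [ 2.96996150e-04, -1.24723048e-03, -9.99999178e-01]]), 'ft_force': array([ 0.24527799,  0.51681054, -0.38748579]), 'wrist_torque': array([-0.01003016,  0.01715569,  0.03924348]), 'gripper_force': 0.0, 'grip_width': 0.08552674962897973}
```

View pics/scene0.png

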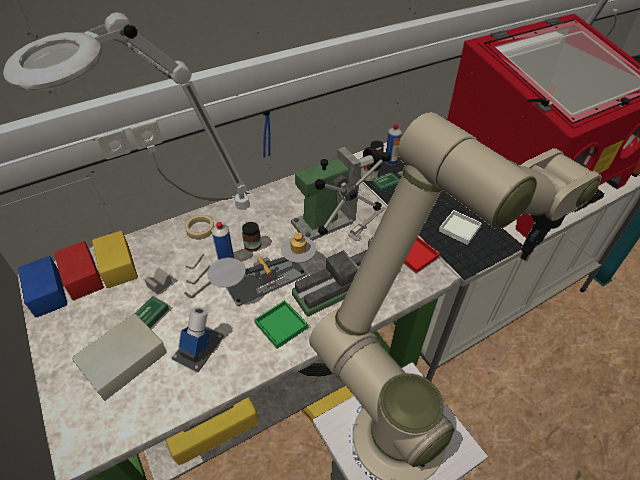

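View pics/top0.png

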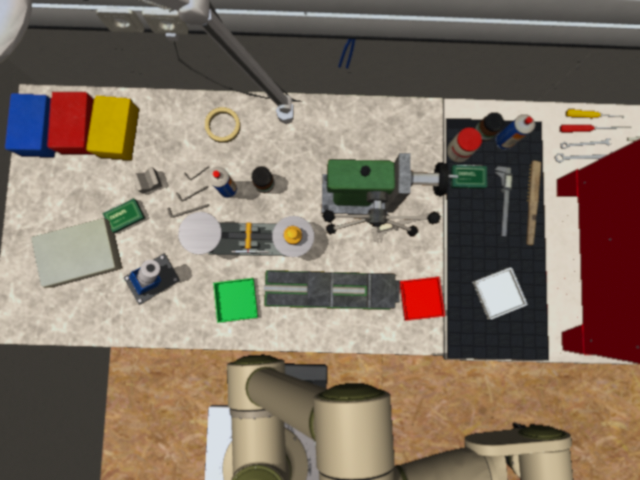

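The scene shows the grey blank in the blue pocket (scene 198,318; top 150,270) and the empty pan (scene 226,273; top 200,232). The brass weight is at top 292,235, the green tray at top 237,300 and the red tray at top 422,298.

Look-alikes:
- White tray (500,293)
- Red bin (70,120)
- Green boxes (124,215) and (468,175)
- Master's pan (293,237)
- Cans and jars by the mat (465,143 and 515,130)

The blank is the only cylinder in a blue pocket.

```bash
python3 - <<'E'
from h import *
S=np.load("scene0.npz");T=np.load("top0.npz")
for nm,c in (("greenT",(237,300)),("redT",(422,298)),("pan",(200,232)),("jar",(262,180)),("can",(220,183)),("blanktop",(148,267)),("plate",(170,285)),("calliper",(503,200)),("vice",(330,288)),("mpan",(305,240)),("bench",(190,310)),("brass",(292,234))):
    print(nm,T["P"][c[1]-1:c[1]+2,c[0]-1:c[0]+2].reshape(-1,3).mean(0).round(4))
def seg(D,cond,box):
    P=D["P"];f=D["f"].astype(int)
    with np.errstate(invalid='ignore'):
        m=cond(f)&(P[...,0]>box[0])&(P[...,0]<box[1])&(P[...,2]<.25)&(P[...,1]>box[2])&(P[...,1]<box[3])&(P[...,2]>box[4])
    return P[m]
g=lambda f:(f[...,1]>f[...,0]+40)&(f[...,1]>f[...,2]+40)
r=lambda f:(f[...,0]>f[...,1]+80)&(f[...,0]>f[...,2]+80)
c0=T["P"][300,237];q=T["P"][298,422]
for D in(S,T):
  for c,k in((g,c0),(r,q)):
    p=seg(D,c,(k[0]-.09,k[0]+.09,k[1]-.09,k[1]+.09,-.01)); 
    if len(p): print("tray",len(p),cv2.minAreaRect(p[:,:2].astype(np.float32)),np.percentile(p[:,2],[5,50,95]))
b=T["P"][267,148]
bl=lambda f:(f[...,2]>f[...,0]+35)
gy=lambda f:(abs(f[...,2]-f[...,0])<30)
for D in(S,T):
    p=seg(D,gy,(b[0]-.06,b[0]+.06,b[1]-.06,b[1]+.06,.09)); print("blank",len(p),p.mean(0),p.min(0),p.max(0))
    p=seg(D,bl,(b[0]-.1,b[0]+.1,b[1]-.1,b[1]+.1,.01)); print("blue",len(p),p.mean(0),p.min(0),p.max(0))
pn=T["P"][232,200]
for D in(S,T):
    p=seg(D,lambda f:f[...,0]>-1,(pn[0]-.07,pn[0]+.07,pn[1]-.07,pn[1]+.07,pn[2]-.012)); p=p[p[:,2]<pn[2]+.01]; print("pan",len(p),cv2.minEnclosingCircle(p[:,:2].astype(np.float32)),np.median(p[:,2]))
d=cam("top"); d2=cam("scene")
save(d2,"crop.png",(150,280,260,380),5)
E
```

```text
greenT [0.4344 0.0937 0.0048]
redT [ 0.4538 -0.4163  0.0049]
pan [0.6046 0.1789 0.1197]
jar [0.753  0.0298 0.0897]
can [0.7277 0.1291 0.148 ]
blanktop [0.5109 0.3027 0.1265]
plate [0.4702 0.2791 0.0068]
calliper [ 0.738  -0.6488  0.0013]
vice [ 0.4714 -0.1578  0.1104]
mpan [ 0.5959 -0.0896  0.0868]
bench [0.4037 0.2215 0.0015]
brass [ 0.6031 -0.0577  0.1443]
tray 1127 ((0.4424898326396942, 0.09658105671405792), (0.12697729468345642, 0.12174712866544724), 8.716076850891113) [-4.62196645e-05  4.79245767e-03  2.32596540e-02]
tray 580 ((0.44043490290641785, -0.41500240564346313), (0.09557374566793442, 0.12860070168972015), 19.431148529052734) [-0.00057521  0.00468453  0.02232437]
tray 1665 ((0.43542590737342834, 0.09935340285301208), (0.11142696440219879, 0.11610142141580582), 8.81330680847168) [-0.00059767  0.00516549  0.02260156]
tray 1628 ((0.4535970091819763, -0.4131052494049072), (0.10924305021762848, 0.11033215373754501), 8.068805694580078) [2.94422521e-05 5.26530208e-03 2.29818405e-02]
blank 399 [0.49431007 0.31145892 0.11573863] [0.47322513 0.27934612 0.0900453 ] [0.52906341 0.34199364 0.13823305]
blue 461 [0.46978018 0.34474628 0.06220166] [0.44222647 0.29477522 0.01978558] [0.51179705 0.38188994 0.09058991]
blank 364 [0.50207377 0.30233536 0.12062118] [0.47406527 0.27693174 0.09030769] [0.52971057 0.33901205 0.13953378]
blue 231 [0.47252179 0.33935933 0.06491031] [0.44310817 0.29220854 0.02318705] [0.50503603 0.38044332 0.09063204]
pan 900 ((0.602436363697052, 0.18391595780849457), 0.05635920166969299) 0.11975738790218082
pan 1421 ((0.6033414006233215, 0.17956461012363434), 0.05501135066151619) 0.11989989945660984
```

View pics/crop.png

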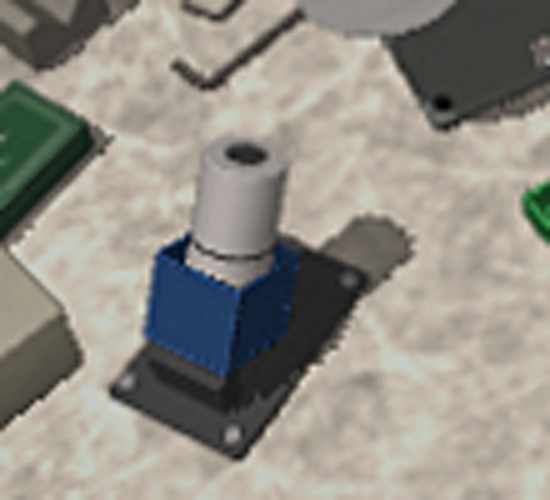

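The crop shows the blank (dark disc at 245,152, line at 235,255) leaning out of the blue pocket, so this is the right part. Next I'll fit its axis.

```bash
cat >> h.py <<'E'
def fit(p,lean=30,az0=-70,top0=(.5,.303,.131)):
    from scipy.optimize import least_squares
    def ax(az,l): a,l=np.radians([az,l]); return np.array([np.sin(l)*np.cos(a),np.sin(l)*np.sin(a),np.cos(l)])
    def res(x):
        a=ax(x[3],x[4] if len(x)>4 else lean); w=p-x[:3]; h=w@a; r=np.linalg.norm(w-np.outer(h,a),axis=1)
        side=np.hypot(r-.023,np.maximum(h,0)); cap=np.hypot(h,np.maximum(r-.023,0)); return np.minimum(side,cap)
    out=[]
    for x0 in ([*top0,az0],[*top0,az0,lean]):
        s=least_squares(res,x0,loss="soft_l1",f_scale=.002,x_scale=[.01]*3+[10]*(len(x0)-3)); out.append(s.x); print("top",s.x.round(4),"rms",np.sqrt(np.mean(res(s.x)**2)),"foot",(s.x[:3]-.11*ax(s.x[3],s.x[4] if len(s.x)>4 else lean)).round(4))
    return out,ax
def goto(R,t,s=None):
    from scipy.spatial.transform import Rotation as Ro
    s=s or telemetry.observe(); R0=np.array(s["tool_rot"]).reshape(3,3)
    return (R0.T@(np.asarray(t)-s["position"])*1000).round(1), np.degrees(Ro.from_matrix(R0.T@R).as_rotvec()).round(2)
E
python3 - <<'E'
from h import *
ps=[]
for n in("scene0","top0"):
    D=np.load(n+".npz");P=D["P"];f=D["f"].astype(int)
    m=(abs(f[...,2]-f[...,0])<30)&(abs(P[...,0]-.505)<.05)&(abs(P[...,1]-.31)<.05)&(P[...,2]>.092)&(P[...,2]<.16)
    p=P[m]; ps.append(p); print(n); fit(p)
print("both"); o,ax=fit(np.vstack(ps))
x=o[0]; a=ax(x[3],30); z=-a; az=np.radians(x[3]); y=np.array([-np.sin(az),np.cos(az),0]); y=y if y[0]>0 else -y
R=np.stack([np.cross(y,z),y,z],1); print("R",R.round(3),"pre TCP",(x[:3]+.06*a).round(3),"grasp TCP",(x[:3]-.044*a).round(3))
print(goto(R,x[:3]+.06*a))
E
```

```text
scene0
top [  0.5105   0.2985   0.1257 -56.7433] rms 0.0016991076835449908 foot [0.4803 0.3445 0.0304]
top [  0.5106   0.2983   0.1255 -56.937   30.661 ] rms 0.0016965198124711573 foot [0.48   0.3453 0.0309]
top0
top [  0.5109   0.2979   0.1249 -51.1793] rms 0.0019960393435825615 foot [0.4764 0.3407 0.0296]
top [  0.5106   0.2972   0.1246 -53.1604  30.9251] rms 0.001989737816767762 foot [0.4767 0.3425 0.0302]
both
top [  0.5106   0.2984   0.1254 -54.8502] rms 0.0018853904418014145 foot [0.4789 0.3433 0.0301]
top [  0.5106   0.2981   0.1253 -55.3257  30.5447] rms 0.0018849008644176777 foot [0.4788 0.3441 0.0305]
R [[-0.499  0.818 -0.288]
 [ 0.708  0.576  0.409]
 [ 0.5    0.    -0.866]] pre TCP [0.528 0.274 0.177] grasp TCP [0.498 0.316 0.087]
(array([ 584.6, -658.5,   18.6]), array([  28.23,   20.38, -105.44]))
```

Emit:
apply_moves(series=[[50,-12,-15,0,0,-6,1],[53,-12,-15,0,0,-6,1],[53,-12,-15,0,0,-6,1],[52,-10,-10,0,0,-6,1],[52,-8,-10,0,0,-6,1],[52,-6,-5,0,0,-6,1],[50,-3,0,0,0,-6,1],[50,-3,0,0,0,-6,1],[50,-3,0,0,0,-6,1],[50,-3,0,0,0,-6,1],[50,-3,0,0,0,-6,1],[50,-3,0,0,0,-6,1]])

```text
time_s: 1.7
position: [0.4859, -0.0305, 0.2655]
tool_rot: [[0.016, 1.0, -0.0], [1.0, -0.016, 0.0], [0.0, -0.0, -1.0]]
ft_force: [1.1, 0.1, -0.1]
grip_width: 0.0853
gripper_force: 0.0
```

```bash
cat > tgt.py <<'E'
from h import *
a=np.radians([-55.3,30]); a,l=a; A=np.array([np.sin(l)*np.cos(a),np.sin(l)*np.sin(a),np.cos(l)]); top=np.array([.5106,.2983,.1254])
y=np.array([-np.sin(a),np.cos(a),0]); y=y if y[0]>0 else -y
Rn=np.stack([np.cross(y,-A),y,-A],1)
E
python3 - <<'E'
from tgt import *
s=telemetry.observe(); print(s["position"],s["q"].round(1),s["time_s"]); print(goto(Rn,top+.06*A)); print(np.array(s["tool_rot"]).round(2))
E
```

```text
[ 0.48586945 -0.03053265  0.26551202] [-17.6  12.9  75.9   0.   91.3 -16.7] 1.7
(array([304.8,  37. ,  88.2]), array([  9.31,  29.01, -34.78]))
[[ 0.02  1.   -0.  ]
 [ 1.   -0.02  0.  ]
 [ 0.   -0.   -1.  ]]
```

Emit:
apply_moves(series=[[60,7,5,0,0,0,1],[60,7,10,0,0,0,1],[60,7,10,0,0,0,1],[60,7,10,0,0,0,1],[60,7,10,0,0,0,1],[0,0,0,1.9,5.8,-7.0,1],[0,0,0,1.9,5.8,-7.0,1],[0,0,0,1.9,5.8,-7.0,1],[0,0,0,1.8,5.8,-7.0,1],[0,0,0,1.8,5.8,-6.8,1],[0,0,0,0,0,0,1]])

```text
time_s: 3.08
position: [0.5273, 0.2661, 0.2193]
tool_rot: [[-0.487, 0.826, -0.284], [0.716, 0.564, 0.412], [0.501, -0.003, -0.866]]
ft_force: [-0.4, 0.3, -1.0]
grip_width: 0.0854
gripper_force: 0.0
```

```bash
python3 - <<'E'
from tgt import *
s=telemetry.observe(); print(s["position"],s["q"].round(1)); print(goto(Rn,top+.06*A))
d=cam("wrist"); save(d,"w1.png"); P=cloud(d); f=d["frame"].astype(int)
m=(abs(f[...,2]-f[...,0])<30)&(np.linalg.norm(P-(top-.03*A),axis=-1)<.06)&(abs((P-(top-.025*A))@A)<.032)
q=P[m];w=q-top;r=np.linalg.norm(w-np.outer(w@A,A),axis=1);q=q[r<.034];print(len(q)); o,ax=fit(q,az0=-55)
E
```

```text
[0.5272597  0.26605534 0.21926381] [  2.6  30.4  62.5  25.8 102.8 -29.4]
(array([-15.8,   4.8,  39.3]), array([ 0.03, -0.04, -0.42]))
3034
top [  0.5101   0.2986   0.1225 -56.8387] rms 0.0006223106853847121 foot [0.48   0.3446 0.0273]
top [  0.5101   0.2985   0.1225 -56.87    30.2007] rms 0.0006211798585534796 foot [0.4799 0.3448 0.0274]
```

View pics/w1.png

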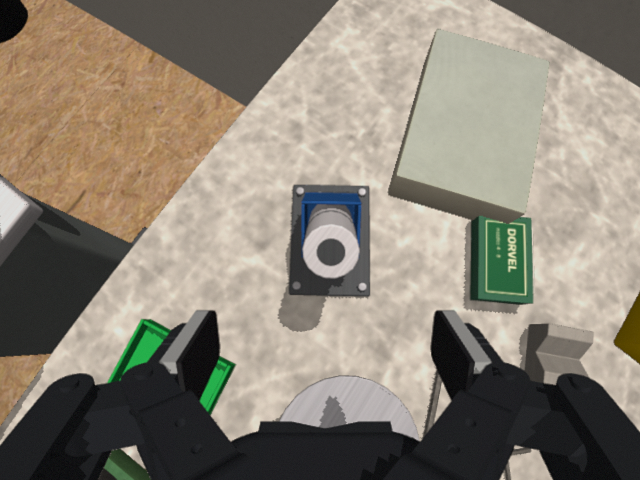

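The wrist picture shows the blank (disc at 331,258) between the open fingers, standing in the blue pocket. Its fit agrees with the first one.

Emit:
apply_moves(series=[[-8,2.5,20,0,0,0,1],[-8,2.5,20,0,0,0,1],[0,0,25,0,0,0,1],[0,0,25,0,0,0,1],[0,0,0,0,0,0,1],[0,0,0,0,0,0,1]])

```text
time_s: 3.88
position: [0.5135, 0.2957, 0.136]
tool_rot: [[-0.491, 0.824, -0.281], [0.714, 0.566, 0.412], [0.499, 0.001, -0.867]]
ft_force: [-0.0, -0.2, 0.5]
grip_width: 0.0856
gripper_force: 0.0
```

```bash
python3 - <<'E'
from tgt import *
s=telemetry.observe(); T=np.array([.5103,.2985,.1245]);print(s["position"],s["ft_force"].round(1)); print(goto(Rn,T-.044*A))
E
```

```text
[0.51347884 0.29574283 0.13602082] [-0.  -0.2  0.5]
(array([-2.1, -1.2, 56. ]), array([ 0.17,  0.1 , -0.15]))
```

Emit:
apply_moves(series=[[-1,-0.6,15,0,0,0,1],[-1,-0.6,20,0,0,0,1],[0,0,20,0,0,0,1],[0,0,0,0,0,0,1],[0,0,0,0,0,0,0.3],[0,0,0,0,0,0,0.3],[0,0,0,0,0,0,0.3],[0,0,0,0,0,0,0.3]], grip_force=60)

```text
time_s: 4.88
position: [0.4984, 0.3158, 0.0873]
tool_rot: [[-0.491, 0.825, -0.281], [0.714, 0.566, 0.412], [0.499, 0.002, -0.867]]
ft_force: [0.6, -2.5, 5.7]
grip_width: 0.0422
gripper_force: 59.8
```

Emit:
apply_moves(series=[[0,0,-6,0,0,0,0.3],[0,0,-15,0,0,0,0.3],[0,0,-20,0,0,0,0.3],[0,0,-25,0,0,0,0.3],[0,0,-25,0,0,0,0.3],[0,0,-20,0,0,0,0.3],[0,0,0,0,0,0,0.3]])

```text
time_s: 5.75
position: [0.53, 0.2696, 0.1835]
tool_rot: [[-0.491, 0.825, -0.28], [0.715, 0.565, 0.412], [0.498, 0.002, -0.867]]
ft_force: [-0.3, 0.4, -3.8]
grip_width: 0.0422
gripper_force: 61.4
```

```bash
python3 - <<'E'
from tgt import *
s=telemetry.observe(); print(s["position"],s["q"].round(1),s["ft_force"].round(2),s["wrist_torque"],s["grip_width"])
h=np.array([y[0],y[1],0]); z=np.array([0,0,-1.]); R=np.stack([np.cross(h,z),h,z],1)
print(goto(R,[.6035,.1795,.12+.066+.05]))
d=cam("wrist"); save(d,"w2.png")
E
```

```text
[0.53001397 0.26957791 0.18354909] [  2.9  32.   65.5  25.5  98.2 -31.4] [-0.26  0.41 -3.76] [-0.4673558  -0.36211639 -0.00406268] 0.04217087412126847
(array([ -74.3,    9.8, -103.2]), array([  0.19, -29.89,  -0.24]))
```

View pics/w2.png

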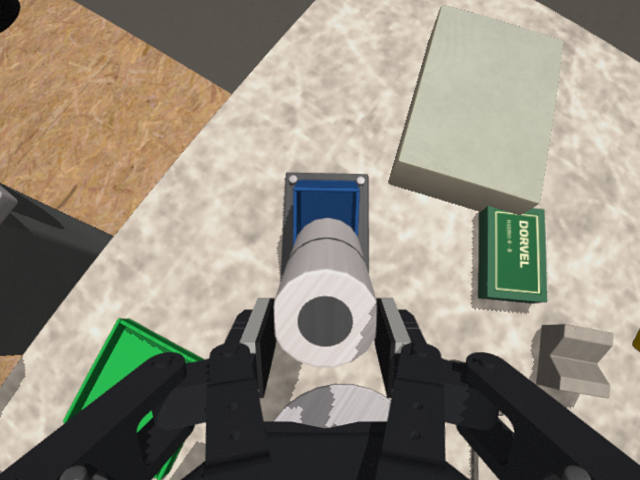

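The blank is held squarely between the pads (disc at 325,320) and is clear of the empty pocket.

Emit:
apply_moves(series=[[15,0,-26,0,0,0,0.3],[20,0,-35,0,0,0,0.3],[0,0,0,0,-6,0,0.3],[0,0,0,0,-8,0,0.3],[0,0,0,0,-8,0,0.3],[0,0,0,0,-7.9,0,0.3],[0,0,0,0,0,0,0.3],[0,0,0,0,0,0,0.3]])

```text
time_s: 6.8
position: [0.5288, 0.2702, 0.2518]
tool_rot: [[-0.566, 0.824, -0.004], [0.824, 0.566, 0.003], [0.004, -0.002, -1.0]]
ft_force: [0.8, -0.5, -2.7]
grip_width: 0.0418
gripper_force: 61.8
```

```bash
cat > held.py <<'E'
from tgt import *
def held():
    s=telemetry.observe(); d=cam("wrist"); P=cloud(d); f=d["frame"].astype(int); R=np.array(s["tool_rot"]).reshape(3,3); p=(P-s["position"])@R
    m=(np.hypot(p[...,0],p[...,1])<.032)&(p[...,2]>-.06)&(p[...,2]<.06)&(abs(f[...,2]-f[...,0])<25)&(f.max(-1)>75)&(abs(p[...,1])<.021)
    q=p[m].astype(float)*[1,-1,-1]; print("n",len(q))
    from scipy.optimize import least_squares
    def res(x):
        a=np.array([x[3],x[4],1]);a/=np.linalg.norm(a); w=q-x[:3];h=w@a;r=np.linalg.norm(w-np.outer(h,a),axis=1)
        return np.minimum(np.hypot(r-.023,np.maximum(h,0)),np.hypot(h,np.maximum(r-.023,0)))
    r=least_squares(res,[0,0,.04,0,0],loss="soft_l1",f_scale=.001); x=r.x; print("top (x,-y,-z tool mm)",(x[:3]*1000).round(1),"tilt deg",np.degrees(x[3:]).round(2),"rms mm",1000*np.sqrt(np.mean(res(x)**2)))
    print(s["position"].round(4),R.round(3).tolist(),s["q"].round(1),s["ft_force"].round(2),s["wrist_torque"].round(3)); return d
E
python3 - <<'E'
from held import *
held()
h=np.array([y[0],y[1],0]); z=np.array([0,0,-1.]); R=np.stack([np.cross(h,z),h,z],1)
print(goto(R,[.6035,.1795,.12+.066+.03]))
E
```

```text
n 11919
top (x,-y,-z tool mm) [ 0.4  0.1 40.6] tilt deg [-0.05  0.65] rms mm 0.5266003586628155
[0.5288 0.2702 0.2518] [[-0.566, 0.824, -0.004], [0.824, 0.566, 0.003], [0.004, -0.002, -1.0]] [ 15.5  24.7  60.5   0.2  95.  -18.9] [ 0.82 -0.46 -2.71] [ 0.073  0.023 -0.045]
(array([-116.6,   10.4,   35.4]), array([-0.1 , -0.23, -0.25]))
```

Emit:
apply_moves(series=[[-25,2.6,0,0,0,0,0.3],[-35,2.6,8,0,0,0,0.3],[-35,2.6,8,0,0,0,0.3],[-21.5,2.6,8,0,0,0,0.3],[0,0,10,0,0,0,0.3],[0,0,10,0,0,0,0.3],[0,0,5,0,0,0,0.3],[0,0,3,0,0,0,0.3],[0,0,0,0,0,0,0.3],[0,0,0,0,0,0,0.3]])

```text
time_s: 8.1
position: [0.6036, 0.1804, 0.2008]
tool_rot: [[-0.567, 0.824, -0.001], [0.824, 0.567, 0.001], [0.002, 0.0, -1.0]]
ft_force: [0.1, 0.0, -3.1]
grip_width: 0.0421
gripper_force: 61.8
```

```bash
python3 - <<'E'
from held import *
d=held();save(d,"w3.png")
h=np.array([y[0],y[1],0]); z=np.array([0,0,-1.]); R=np.stack([np.cross(h,z),h,z],1)
print(goto(R,[.6035,.1795,.12+.069]))
E
```

```text
n 11879
top (x,-y,-z tool mm) [ 0.4  0.1 40.6] tilt deg [-0.11  0.65] rms mm 0.5766915002865245
[0.6036 0.1804 0.2008] [[-0.567, 0.824, -0.001], [0.824, 0.567, 0.001], [0.002, 0.0, -1.0]] [  5.8  29.9  59.9   0.1  90.2 -28.7] [ 0.13  0.   -3.06] [ 0.014  0.018 -0.008]
(array([-0.6, -0.5, 11.7]), array([ 0.01, -0.09, -0.2 ]))
```

Emit:
apply_moves(series=[[-0.6,-0.5,4,0,0,0,0.3],[0,0,3,0,0,0,0.3],[0,0,2,0,0,0,0.3],[0,0,1,0,0,0,0.3],[0,0,1,0,0,0,0.3],[0,0,0,0,0,0,0.3],[0,0,0,0,0,0,0.3]])

```text
time_s: 9.02
position: [0.6035, 0.1794, 0.1895]
tool_rot: [[-0.566, 0.824, -0.001], [0.824, 0.566, 0.001], [0.002, -0.0, -1.0]]
ft_force: [0.5, 0.4, -3.0]
grip_width: 0.0421
gripper_force: 61.8
```

Emit:
apply_moves(series=[[0,0,1,0,0,0,0.3],[0,0,1,0,0,0,0.3],[0,0,1,0,0,0,0.3],[0,0,0,0,0,0,0.3],[0,0,0,0,0,0,0.3]])

```text
time_s: 9.65
position: [0.6036, 0.1795, 0.1866]
tool_rot: [[-0.566, 0.824, -0.001], [0.824, 0.566, 0.001], [0.002, 0.0, -1.0]]
ft_force: [-0.2, 0.1, 0.6]
grip_width: 0.0424
gripper_force: 62.2
```

Emit:
apply_moves(series=[[0,0,0,0,0,0,0.52],[0,0,0,0,0,0,0.58],[0,0,0,0,0,0,0.65],[0,0,0,0,0,0,0.8],[0,0,0,0,0,0,1],[0,0,0,0,0,0,1],[0,0,0,0,0,0,1],[0,0,-10,0,0,0,1],[0,0,-25,0,0,0,1],[0,0,-35,0,0,0,1],[0,0,0,0,0,0,1],[0,0,0,0,0,0,1]])

```text
time_s: 11.15
position: [0.6033, 0.1793, 0.256]
tool_rot: [[-0.566, 0.824, -0.002], [0.824, 0.566, 0.001], [0.002, -0.001, -1.0]]
ft_force: [1.3, 0.2, -0.6]
grip_width: 0.0854
gripper_force: 0.0
```

```bash
python3 - <<'E'
from h import *
import time
for k in range(2):
  for n in ("top","scene"):
    d=cam(n);P=cloud(d);np.savez(n+"1.npz",P=P,f=d["frame"])
    c=np.array([.6035,.1795])
    rr=np.linalg.norm(P[...,:2]-c,axis=-1); Z=P[...,2]
    print(n,telemetry.observe()["time_s"],"pan z",[np.round(np.median(Z[(rr>.03)&(rr<.052)&(Z<.13)&(Z>.08)]),4)],"top of blank",np.round(np.nanmedian(Z[(rr<.02)&(Z>.18)&(Z<.24)]),4))
    c2=np.array([.6035,-.0595]);rr=np.linalg.norm(P[...,:2]-c2,axis=-1);print(" master pan z",np.median(Z[(rr>.03)&(rr<.052)&(Z<.13)&(Z>.08)]))
save(d,"s1.png",(180,180,340,300),5)
E
```

```text
top 11.2 pan z [np.float64(0.12)] top of blank 0.2304
 master pan z 0.08658171340761
scene 11.25 pan z [np.float64(nan)] top of blank nan
 master pan z 0.08638022256374744
top 11.3 pan z [np.float64(0.1201)] top of blank 0.2302
 master pan z 0.0864833962134679
scene 11.35 pan z [np.float64(nan)] top of blank nan
 master pan z 0.08615570914090664
  return _methods._mean(a, axis=axis, dtype=dtype,
  ret = ret.dtype.type(ret / rcount)
  return np.nanmean(a, axis, out=out, keepdims=keepdims)
```

View pics/s1.png

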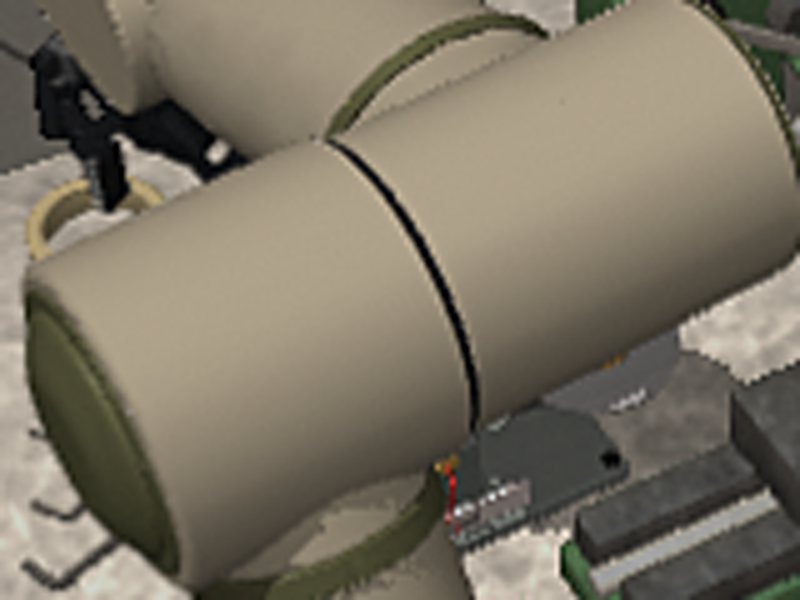

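The arm hides the blank in this view; the master's pan and red pointer show at about (640,380) and (450,490). In the depth data the blank's pan sits at its 120 mm top stop and the master's pan at 86 mm, so the blank is lighter and goes to the red tray. I'll let the beam settle fully and confirm the reading.

Emit:
apply_moves(series=[[0,0,0,0,0,0,1],[0,0,0,0,0,0,1],[0,0,0,0,0,0,1],[0,0,0,0,0,0,1],[0,0,0,0,0,0,1],[0,0,0,0,0,0,1]])

```text
time_s: 12.1
position: [0.6035, 0.1793, 0.2564]
tool_rot: [[-0.566, 0.824, -0.001], [0.824, 0.566, 0.001], [0.002, -0.0, -1.0]]
ft_force: [0.3, -0.0, 0.3]
grip_width: 0.0854
gripper_force: 0.0
```

```bash
python3 - <<'E'
from held import *
d=cam("top");P=cloud(d);Z=P[...,2]
for c in ([.6035,.1795],[.6035,-.0595]):
    rr=np.linalg.norm(P[...,:2]-c,axis=-1); print("pan z",np.median(Z[(rr>.03)&(rr<.052)&(Z<.13)&(Z>.08)]))
s=telemetry.observe(); d=cam("wrist"); P=cloud(d)
m=(np.linalg.norm(P[...,:2]-[.6035,.1795],axis=-1)<.045)&(abs(P[...,2]-.23)<.005); q=P[m]; print(len(q),cv2.minEnclosingCircle(q[:,:2].astype(np.float32)),np.median(q[:,2]),s["position"],s["time_s"])
# obstacles on the way to the red tray
D=np.load("top0.npz");P=D["P"];Z=P[...,2]
for x0 in np.arange(.40,.62,.03):
    print(round(x0,2),[round(float(np.nanmax(np.r_[0,Z[(abs(P[...,0]-x0)<.015)&(abs(P[...,1]-yy)<.02)]])),3) for yy in np.arange(.2,-.5,-.04)])
E
```

```text
pan z 0.12009893886744316
pan z 0.08655672818046845
4347 ((0.6036983132362366, 0.18115189671516418), 0.023077309131622314) 0.22798559323615647 [0.60352757 0.1793305  0.25636457] 12.15
0.4 [0.007, 0.027, 0.013, 0.027, 0.029, 0.008, 0.01, 0.007, 0.009, 0.007, 0.007, 0.008, 0.009, 0.009, 0.028, 0.027, 0.026, 0.028]
0.43 [0.008, 0.027, 0.012, 0.012, 0.024, 0.067, 0.069, 0.106, 0.117, 0.114, 0.07, 0.113, 0.121, 0.117, 0.032, 0.012, 0.011, 0.025]
0.46 [0.008, 0.024, 0.011, 0.012, 0.028, 0.069, 0.069, 0.114, 0.118, 0.115, 0.069, 0.114, 0.119, 0.119, 0.028, 0.012, 0.01, 0.029]
0.49 [0.007, 0.024, 0.029, 0.031, 0.026, 0.067, 0.068, 0.068, 0.118, 0.119, 0.07, 0.117, 0.12, 0.118, 0.03, 0.026, 0.023, 0.028]
0.52 [0.008, 0.008, 0.007, 0.007, 0.008, 0.07, 0.067, 0.069, 0.117, 0.113, 0.069, 0.111, 0.118, 0.117, 0.01, 0.028, 0.03, 0.009]
0.55 [0.127, 0.128, 0.026, 0.07, 0.021, 0.015, 0.094, 0.094, 0.008, 0.007, 0.009, 0.01, 0.008, 0.007, 0.007, 0.009, 0.007, 0.009]
0.58 [0.128, 0.129, 0.126, 0.087, 0.088, 0.091, 0.148, 0.14, 0.09, 0.009, 0.01, 0.007, 0.007, 0.008, 0.007, 0.008, 0.008, 0.007]
0.61 [0.128, 0.13, 0.125, 0.091, 0.087, 0.094, 0.151, 0.15, 0.307, 0.312, 0.008, 0.214, 0.215, 0.008, 0.321, 0.319, 0.007, 0.007]
```

Emit:
apply_moves(series=[[1,0.6,20,0,0,0,1],[0,0,25,0,0,0,1],[0,0,24,0,0,0,1],[0,0,0,0,0,0,1],[0,0,0,0,0,0,0.65],[0,0,0,0,0,0,0.3],[0,0,0,0,0,0,0.3],[0,0,0,0,0,0,0.3],[0,0,0,0,0,0,0.3]])

```text
time_s: 13.32
position: [0.6036, 0.1808, 0.1876]
tool_rot: [[-0.566, 0.824, -0.001], [0.824, 0.566, 0.002], [0.002, 0.001, -1.0]]
ft_force: [1.7, 1.8, 1.1]
grip_width: 0.0415
gripper_force: 60.6
```

Emit:
apply_moves(series=[[0,0,-15,0,0,0,0.3],[0,0,-30,0,0,0,0.3],[0,0,-30,0,0,0,0.3],[-3,-30,0,0,0,0,0.3],[-4,-50,0,0,0,0,0.3],[-4,-50,0,0,0,0,0.3],[-4,-50,0,0,0,0,0.3],[-20,-45,0,0,0,0,0.3],[-37,-34,0,0,0,0,0.3],[-37,-34,0,0,0,0,0.3],[-37,-34,0,0,0,0,0.3],[-37,-34,0,0,0,0,0.3]])

```text
time_s: 14.82
position: [0.4088, -0.1763, 0.2629]
tool_rot: [[-0.566, 0.824, -0.001], [0.824, 0.566, 0.001], [0.002, -0.0, -1.0]]
ft_force: [1.4, -0.2, -3.0]
grip_width: 0.0414
gripper_force: 61.8
```

```bash
cat > t2.py <<'E'
from held import *
R=np.array([[0,1,0],[1,0,0],[0,0,-1.]])
E
python3 - <<'E'
from t2 import *
held(); print(goto(R,[.4537,-.4137,.26]))
E
```

```text
n 11550
top (x,-y,-z tool mm) [-0.1  0.1 38.8] tilt deg [0.17 0.03] rms mm 0.6763469714424638
[ 0.4088 -0.1763  0.2629] [[-0.566, 0.824, -0.001], [0.824, 0.566, 0.001], [0.002, -0.0, -1.0]] [-38.6   8.5  81.8   0.   89.7 -73.1] [ 1.37 -0.24 -3.01] [-0.063 -0.05   0.005]
(array([-217.4,  -93.3,    2.8]), array([-0.18,  0.06, 34.27]))
```

Emit:
apply_moves(series=[[-40,-17,0,0,0,0,0.3],[-50,-22,0,0,0,0,0.3],[-50,-22,0,0,0,0,0.3],[-47,-20,0,0,0,0,0.3],[-30,-12,0,0,0,0,0.3],[0,0,0,0,0,7,0.3],[0,0,0,0,0,9,0.3],[0,0,0,0,0,9,0.3],[0,0,0,0,0,9,0.3],[0,0,0,0,0,0,0.3],[0,0,0,0,0,0,0.3]])

```text
time_s: 16.25
position: [0.4557, -0.4062, 0.262]
tool_rot: [[-0.012, 1.0, -0.002], [1.0, 0.012, 0.002], [0.002, -0.002, -1.0]]
ft_force: [0.5, -0.5, -3.9]
grip_width: 0.0416
gripper_force: 61.9
```

```bash
python3 - <<'E'
from t2 import *
d=held(); save(d,"w4.png"); print(goto(R,[.4537,-.4137,.11]))
P=cloud(d);f=d["frame"].astype(int);Z=P[...,2]
m=(f[...,0]>f[...,1]+80)&(f[...,0]>f[...,2]+80)&(np.linalg.norm(P[...,:2]-[.4537,-.4137],axis=-1)<.1)&(Z<.04)
q=P[m];print(len(q),cv2.minAreaRect(q[:,:2].astype(np.float32)),np.percentile(q[:,2],[2,20,50,98]))
r=q[q[:,2]>.018];print(cv2.minAreaRect(r[:,:2].astype(np.float32)))
E
```

```text
n 10808
top (x,-y,-z tool mm) [-0.   0.1 38.6] tilt deg [-0.22  0.13] rms mm 0.730340334237778
[ 0.4557 -0.4062  0.262 ] [[-0.012, 1.0, -0.002], [1.0, 0.012, 0.002], [0.002, -0.002, -1.0]] [-52.8  26.4  56.1  -0.   97.6 -53.5] [ 0.5  -0.51 -3.88] [ 0.    -0.    -0.037]
(array([ -7.7,  -1.9, 151.9]), array([-0.09, -0.08,  0.63]))
6772 ((0.4545697569847107, -0.4157639145851135), (0.11550216376781464, 0.11751089245080948), 8.14766788482666) [0.00053844 0.00169278 0.00252473 0.02095783]
((0.4544181227684021, -0.41168147325515747), (0.10955306142568588, 0.10928624123334885), 8.079794883728027)
```

View pics/w4.png

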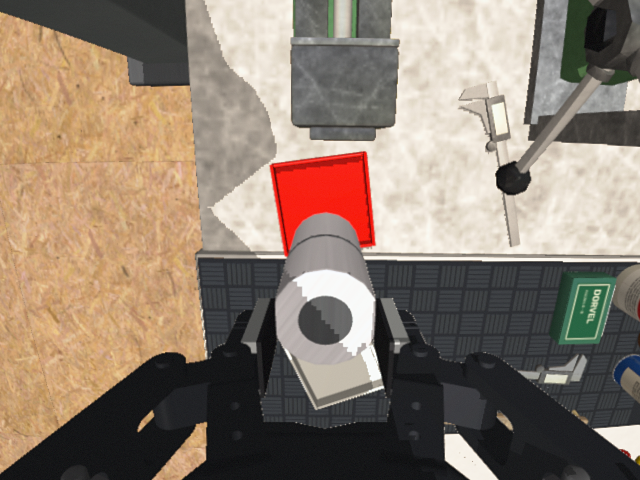

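The blank is held just short of the red tray (tray centre about 325,200), with the calliper well away at (505,165).

Emit:
apply_moves(series=[[-6.5,-1.5,15,0,0,0,0.3],[0,0,35,0,0,0,0.3],[0,0,40,0,0,0,0.3],[0,0,40,0,0,0,0.3],[0,0,25,0,0,0,0.3],[0,0,15,0,0,0,0.3],[0,0,8,0,0,0,0.3],[0,0,0,0,0,0,0.3],[0,0,0,0,0,0,0.3]])

```text
time_s: 17.42
position: [0.4544, -0.413, 0.0847]
tool_rot: [[-0.009, 1.0, -0.0], [1.0, 0.009, -0.0], [-0.0, -0.0, -1.0]]
ft_force: [1.2, 0.4, -4.4]
grip_width: 0.0412
gripper_force: 61.9
```

Emit:
apply_moves(series=[[0,0,4,0,0,0,0.3],[0,0,2,0,0,0,0.3],[0,0,1,0,0,0,0.3],[0,0,1,0,0,0,0.3],[0,0,0,0,0,0,0.3],[0,0,0,0,0,0,0.3]])

```text
time_s: 18.18
position: [0.4541, -0.4126, 0.0758]
tool_rot: [[-0.009, 1.0, -0.001], [1.0, 0.009, 0.001], [0.001, -0.001, -1.0]]
ft_force: [-0.2, 0.2, -3.2]
grip_width: 0.0415
gripper_force: 61.9
```

Emit:
apply_moves(series=[[0,0,0.7,0,0,0,0.3],[0,0,0.7,0,0,0,0.3],[0,0,0,0,0,0,0.3],[0,0,0,0,0,0,0.3]])

```text
time_s: 18.68
position: [0.4541, -0.4126, 0.0744]
tool_rot: [[-0.009, 1.0, -0.001], [1.0, 0.009, 0.001], [0.001, -0.001, -1.0]]
ft_force: [0.1, -0.5, -2.9]
grip_width: 0.0413
gripper_force: 61.9
```

Emit:
apply_moves(series=[[0,0,0.8,0,0,0,0.3],[0,0,0.8,0,0,0,0.3],[0,0,0.6,0,0,0,0.3],[0,0,0,0,0,0,0.3],[0,0,0,0,0,0,0.3]])

```text
time_s: 19.3
position: [0.4544, -0.413, 0.0737]
tool_rot: [[-0.009, 1.0, -0.0], [1.0, 0.009, -0.001], [-0.001, -0.0, -1.0]]
ft_force: [-1.3, 2.0, 7.6]
grip_width: 0.0414
gripper_force: 63.5
```

Contact with the tray floor (about 11 N), so I'll release and retreat.

Emit:
apply_moves(series=[[0,0,-0.5,0,0,0,0.3],[0,0,0,0,0,0,0.52],[0,0,0,0,0,0,0.6],[0,0,0,0,0,0,0.8],[0,0,0,0,0,0,1],[0,0,0,0,0,0,1],[0,0,0,0,0,0,1],[0,0,-15,0,0,0,1],[0,0,-40,0,0,0,1],[0,0,-50,0,0,0,1],[0,0,-50,0,0,0,1],[0,0,0,0,0,0,1]])

```text
time_s: 20.8
position: [0.4552, -0.4138, 0.2331]
tool_rot: [[-0.009, 1.0, 0.004], [1.0, 0.009, -0.006], [-0.006, 0.004, -1.0]]
ft_force: [-0.1, 0.7, -0.2]
grip_width: 0.0853
gripper_force: 0.0
```

```bash
python3 - <<'E'
from h import *
d=cam("wrist"); save(d,"w5.png"); P=cloud(d); s=telemetry.observe()
m=(np.linalg.norm(P[...,:2]-[.4542,-.4127],axis=-1)<.05)&(abs(P[...,2]-.113)<.006); q=P[m]; print(len(q),cv2.minEnclosingCircle(q[:,:2].astype(np.float32)),np.percentile(q[:,2],[5,50,95]),s["position"],s["time_s"])
E
```

```text
2291 ((0.45409196615219116, -0.41193556785583496), 0.02299446612596512) [0.11075403 0.11222924 0.11346325] [ 0.45464753 -0.41310303  0.23018918] 20.85
```

View pics/w5.png

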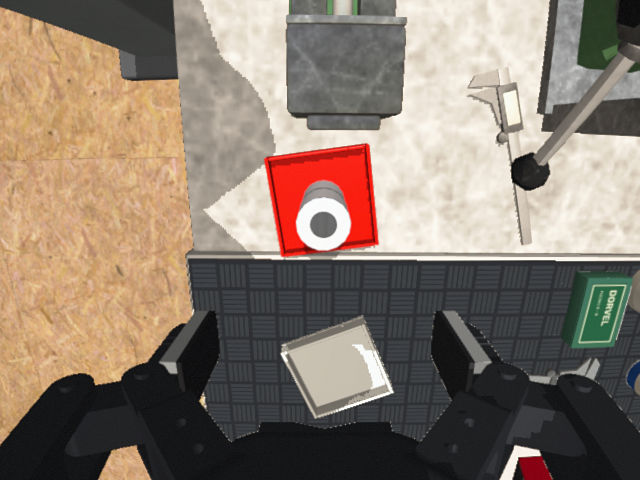

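The blank stands upright in the middle of the red tray (disc at 323,224) and nothing else has moved.

```bash
python3 -c "
from rig import env; print(env.close_job())"
```

```text
the job is handed in; nothing more can be done
None
```

The blank read lighter than the brass master (its pan stayed at the top stop), so it now stands upright in the middle of the red tray; the job was handed in at about 21 s with the jar, spray can and calliper untouched.

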